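# Check centrifuge tube sleeves on the bore gauge

## Robot

A 6-joint arm with a two-finger parallel gripper is mounted at the origin on the work surface. World frame = base frame: x ahead of the robot, y to its left, z up, the work surface at z = 0. Lengths are in m, angles in rad, forces in N, time in s.
With the tool pointing down it reaches from about 0.375 to 0.9 m from the base axis. Payload 3.1 kg.
Tool frame: the origin (TCP) lies at the very end of the fingers, on their centre line; the grasp point (between the pads) lies 19 mm behind it; z points along the fingers, y is the direction in which the jaws open and shut (so a half turn about z gives the same grasp; the last joint's range is limited). The gripper opens to 87 mm and grips with 3 to 60 N. Pads are 19 mm wide; open, the fingers measure 117 mm over their backs; the gripper's body (75 mm by 190 mm) begins 51 mm behind the grasp point.
Start: joints at [0.988, 0.527, 1.433, -0, 1.181, -0.178], TCP at [0.246, 0.574, 0.223] pointing down, gripper open.
Joint ranges: [-3.08, 3.08], [-0.75, 2.2], [0.22, 2.44], [-1.43, 4.57], [0, 2.65], [-2.85, 2.85]. Speed limits (rad/s): [2.79, 2.79, 3.14, 3.14, 3.14, 3.14].

## Interface

Orientations are given as a unit quaternion [x, y, z, w].
In Python, from rig import robot, optics gives the robot as it stands.
- The arm moves only by the shell command python3 -m inch 'ROWS' [FORCE]. ROWS is JSON, a list of rows, each an object of numbers: "ax", "ay", "az": the turn, a rotation vector about the tool's x, y, z in rad; "dx", "dy", "dz": the shift along the tool's x, y, z in mm; "gripper": the opening in per cent of the stroke, from 0 (shut) to 100 (fully open). In form: [{"ax": .., "ay": .., "az": .., "dx": .., "dy": .., "dz": .., "gripper": ..}, ...]. A call has 1 to 8 rows; each row shifts and turns the commanded pose from where the row before left it, along the tool's axes as they then stand; what a row does not reach is not made up. A row lasts 1/10 s, in which the tool goes at most 50 mm and 8.59 degrees, less where a joint would pass 70% of its speed; a pose out of reach is approached as far as the arm can. A call with a gripper value outside its range is refused whole. The fingers move at their own pace and stop on an object; FORCE is the grip in N (left out, the last holds). Time passes only in rows, so rows that do not move let the fingers close. It gives the time, the measured TCP pose, the force and the opening at its end, in the units of the state.
- robot.get_obs(): the state, without advancing time (a new reading comes with each control period).
- optics.camera(name): name is "side" or "top" or "wrist"; returns a dict with "img" (400x640x3 uint8, red, green, blue), "depth" (400x640 float32, m along the optical axis (not along the pixel's ray), 0 where there is no reading), "camera_matrix" (3x3 intrinsics, pixels), "position" and "attitude" of the camera in the world. Camera axes: x right, y up, looking along -z (the intrinsics and any distortion apply to the point x, -y, -z); pixel columns grow to the right and rows downward; lengths in m; the calibration is good to about 2 mm. A picture is of the moment at which its call begins.
- robot.hand_in(): hands the job in, once; it reports no verdict.
The state is a dict: "time": time; "q": joint angles; "joint_velocities": joint speeds; "joint_torque": joint torques, N m; "position": TCP position; "tool_rot": TCP orientation; "ft_force": force on the tool from outside, world axes, zero at the start; "moment": the same for the moment, N m; "grip_width": finger opening in m.
Only numpy, scipy, OpenCV 4.12 (cv2) and the standard library are available. Lean on these libraries where they do the work, as an engineer would, in place of code of your own. Each camera call takes 0.05 s, during which the arm holds its last target.

## Task

Two grey plastic tube sleeves stand on the lab bench, alike outside but one with a wide bore and one with a narrow bore. Slide the one that fits over the gauge pin all the way down, so that it sits on the gauge's foot, and leave it there; it has passed. Stand the other one, whose bore is too narrow for the pin, upright in the shallow metal reject tray.

Things in the scene. Friction and masses are not known exactly. Their poses are not given: they have to be found in the camera images.
- sleeve_wide: Grey plastic tube sleeve, open at both ends, standing upright on the bench: 42 mm outside diameter, 50 mm tall, straight bore of 27 mm right through (wall 7.5 mm), about 70 g. It fits the pin with 6 mm of play. Origin: centre of its underside; z runs up along its axis. Gripped across its outside from above.
- sleeve_narrow: Grey plastic tube sleeve of the same outside (42 mm diameter, 50 mm tall, about 70 g), but with a bore of only 13 mm (wall 14.5 mm): it does not go onto the pin. It stands upright on the bench. Origin: centre of its underside; z runs up along its axis.
- gauge: Bore gauge, fixed: dark square steel foot, 80 x 80 mm, 12 mm thick, with one bright upright steel pin in its middle. Pin 21 mm in diameter from 12 to 52 mm above the bench, then a cone to 8 mm diameter at its tip, 67 mm above the bench. A sleeve fully home rests on the foot; the tip then stands 5 mm above its rim. Origin: centre of the foot's underside, on the bench and the pin's axis; z up.
- tray: Reject tray, fixed to the bench, empty: shallow open aluminium tray, outside 130 mm along its x by 160 mm along its y, walls 4 mm thick with tops 22 mm above the bench, inner floor 4 mm above the bench. Origin: centre of its underside, on the bench; z up.
Not all that is in view belongs to the job. Leave any green look-alike of the sleeve_narrow alone.

How it is judged:
At the end, for the whole second after the job is handed in: Wide sleeve: within 10 mm of the pin axis, underside under 20 mm above the bench. Narrow sleeve: in the tray, centre within 46 mm (tray x) and 61 mm (tray y) of its centre, underside under 14 mm above the bench. Both upright within 10 degrees and at rest (horizontal distance between sleeve_wide and gauge below 0.01 m and z of sleeve_wide in the frame of gauge below 0.02 m and angle between each of sleeve_wide, sleeve_narrow's own z axis and vertical below 0.18 rad and linear speed of each of sleeve_wide, sleeve_narrow below 0.02 m/s and x of sleeve_narrow in the frame of tray between -0.046 and 0.046 m and y of sleeve_narrow in the frame of tray between -0.061 and 0.061 m and z of sleeve_narrow in the frame of tray below 0.014 m); the robot touches nothing.
It also fails if it takes over 64 s, if anything falls off the work surface, if the arm or the gripper's body presses on something with over 40 N, if the wrist force passes 120 N, or if a joint passes its speed limit or range.

## Working session

There is one attempt and no reset: what is moved stays moved. The work goes in short steps, Python scripts to look and compute and a shell command to move; the robot and the scene stay as the last step left them, time stands still between calls to the robot, and variables do not carry over. Pictures are saved under pics/ and viewed, and the job is handed in when it is done.

```bash
ls; mkdir -p pics
python3 - <<'E'
from rig import robot, optics
import cv2,numpy as np
print(robot.get_obs())
for n in ["side","top","wrist"]:
    c=optics.camera(n); cv2.imwrite(f"pics/{n}0.png",c["img"][:,:,::-1]); print(n,c["camera_matrix"],c["position"],c["attitude"])
    np.savez(f"/tmp/{n}0.npz",**c)
E
```

```text
pics
{'time': 0.0, 'q': array([ 9.87502164e-01,  5.28453486e-01,  1.43393308e+00, -1.04003337e-05,
        1.18136785e+00, -1.78508586e-01]), 'joint_velocities': array([ 0.00091366, -0.00252441,  0.00217975, -0.0007372 , -0.00029067,
        0.00045336]), 'joint_torque': array([-3.34732749e-04, -4.40049183e+01, -1.76591474e+01,  6.32009888e-02,
        5.82122442e-02, -1.80847105e-04]), 'position': array([0.2457038 , 0.5738707 , 0.22156963]), 'tool_rot': array([ 2.01011795e-01,  9.79588225e-01, -1.00519896e-03, -3.97360317e-04]), 'ft_force': array([-0.60601731, -0.5863411 ,  0.42144319]), 'moment': array([ 0.02096086, -0.04699607,  0.03910159]), 'grip_width': 0.08697754765512893}
side [[444.61340067   0.         317.67260839]
 [  0.         444.61340067 200.31958429]
 [  0.           0.           1.        ]] [ 0.19676134 -0.69441305  0.95025129] [ 0.34644738 -0.0759421  -0.20200392  0.91290822]
top [[430.33729207   0.         321.17162934]
 [  0.         430.33729207 208.80719465]
 [  0.           0.           1.        ]] [0.37432801 0.06240043 0.98906542] [-0.0553755   0.05835473  0.71398465 -0.69552441]
wrist [[345.93518425   0.         322.20137942]
 [  0.         345.93518425 199.685771  ]
 [  0.           0.           1.        ]] [0.1716684  0.60749631 0.3852627 ] [-0.12351029 -0.08064513  0.54488106  0.82543697]
```

View pics/top0.png

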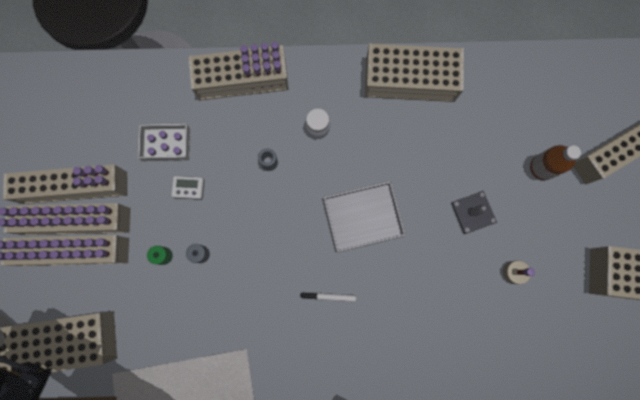

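View pics/side0.png

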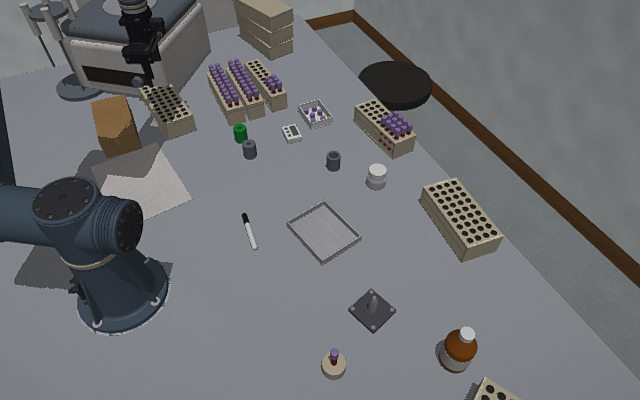

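The top view shows two grey sleeves at about (267,159) and (196,254), the green look-alike at (157,255), the tray at (363,217) and the gauge at (474,212). The next step is to measure them.

```bash
cat > h.py <<'E'
import numpy as np, cv2
from scipy.spatial.transform import Rotation as R
def cloud(c):
    K=c["camera_matrix"]; d=c["depth"]; v,u=np.mgrid[:d.shape[0],:d.shape[1]]
    p=np.stack([(u-K[0,2])/K[0,0]*d,-(v-K[1,2])/K[1,1]*d,-d],-1)
    P=p@R.from_quat(c["attitude"]).as_matrix().T+c["position"]; P[d==0]=np.nan
    return P
def proj(c,X):
    K=c["camera_matrix"]; p=(np.atleast_2d(X)-c["position"])@R.from_quat(c["attitude"]).as_matrix()
    return np.c_[K[0,0]*p[:,0]/-p[:,2]+K[0,2],K[1,1]*-p[:,1]/-p[:,2]+K[1,2]]
def box(P,u0,u1,v0,v1,z0,z1):
    q=P[v0:v1,u0:u1].reshape(-1,3); return q[(q[:,2]>z0)&(q[:,2]<z1)]
E
python3 - <<'E'
from h import *
c=np.load("/tmp/top0.npz"); P=cloud(c)
s=np.load("/tmp/side0.npz"); S=cloud(s)
print("bench z",P[300,260],P[330,450],S[280,200])
for n,Q,b in [("A",P,(250,285,140,178)),("A side",S,(322,345,145,175)),("B",P,(180,212,238,270)),("B side",S,(238,262,136,162))]:
    q=box(Q,*b,.042,.06); r=cv2.minEnclosingCircle(q[:,:2].astype(np.float32)); print(n,len(q),r,q[:,2].max(),np.median(q[:,2]),q.min(0),q.max(0))
for n,b,z in [("foot",(445,505,185,240),(.007,.018)),("pin",(445,505,185,240),(.03,.08)),("tray",(310,415,175,260),(.016,.03))]:
    q=box(P,*b,*z); print(n,len(q),cv2.minAreaRect(q[:,:2].astype(np.float32)),q.mean(0),q[:,2].max())
for n,b,z in [("foot",(340,402,285,335),(.007,.018)),("pin",(340,402,285,335),(.03,.08)),("tray",(280,368,195,268),(.016,.03))]:
    q=box(S,*b,*z); print(n,len(q),cv2.minAreaRect(q[:,:2].astype(np.float32)),q.mean(0),q[:,2].max())
t=c["img"][:,:,::-1]
a=cv2.resize(t[139:179,247:287],(400,400),interpolation=2);b=cv2.resize(t[234:274,176:216],(400,400),interpolation=2)
cv2.imwrite("pics/zoom.png",np.hstack([a,b]))
E
```

```text
bench z [ 0.33063537  0.19923084 -0.00037232] [ 0.25378099 -0.22409345 -0.00160295] [ 0.17689916 -0.04330615 -0.00348695]
A 175 ((0.6496232748031616, 0.17531241476535797), 0.02087315358221531) 0.053727728063246216 0.049480417113541675 [0.62930767 0.15510483 0.04203224] [0.670241   0.19563587 0.05372773]
A side 92 ((0.6496678590774536, 0.17435480654239655), 0.022875545546412468) 0.05370896993467489 0.04850870483107372 [0.62735418 0.15384997 0.04203952] [0.67085674 0.19505425 0.05370897]
B 278 ((0.43794554471969604, 0.3332626223564148), 0.020988525822758675) 0.05403481372659369 0.04959733032332586 [0.41733992 0.31252568 0.04212219] [0.45869699 0.35365034 0.05403481]
B side 110 ((0.43815478682518005, 0.3303629457950592), 0.022825894877314568) 0.05361993304180657 0.04788350924506968 [0.41658158 0.30772712 0.04235843] [0.45774172 0.35144087 0.05361993]
foot 1076 ((0.5176874399185181, -0.2960505783557892), (0.08003918081521988, 0.08217474073171616), 18.384510040283203) [ 0.51662272 -0.29443658  0.01159726] 0.016896353553585874
pin 103 ((0.5159464478492737, -0.2931324541568756), (0.02048034965991974, 0.015637876465916634), 24.45636558532715) [ 0.51564401 -0.29196219  0.05274076] 0.06863246212329055
tray 477 ((0.5139179229736328, -0.04122546315193176), (0.1305750459432602, 0.1606488972902298), 12.227834701538086) [ 0.51468795 -0.04393007  0.02121908] 0.026811150013265617
foot 984 ((0.5174460411071777, -0.29786771535873413), (0.0814400464296341, 0.08141089975833893), 18.71968650817871) [ 0.51474513 -0.30208862  0.01189834] 0.016729750006555633
pin 107 ((0.5150577425956726, -0.30052876472473145), (0.015445743687450886, 0.02006473019719124), 39.44004440307617) [ 0.51404946 -0.30233215  0.05178496] 0.06846784684133311
tray 411 ((0.5129673480987549, -0.042021580040454865), (0.13354964554309845, 0.16403403878211975), 12.877002716064453) [ 0.51289056 -0.04637909  0.02034075] 0.025337039084725288
```

View pics/zoom.png

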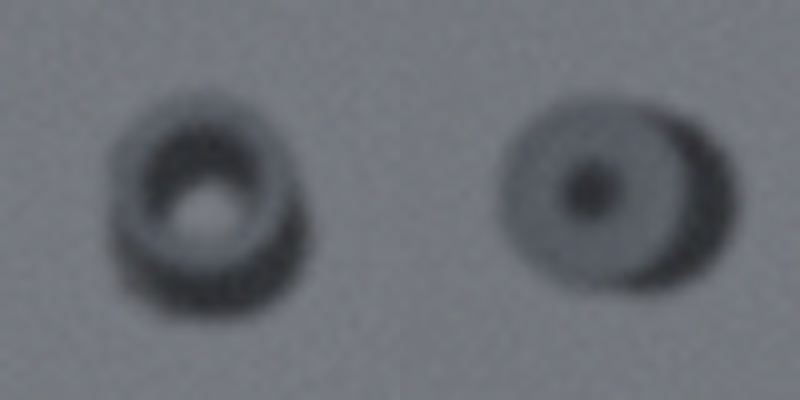

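View pics/wrist0.png

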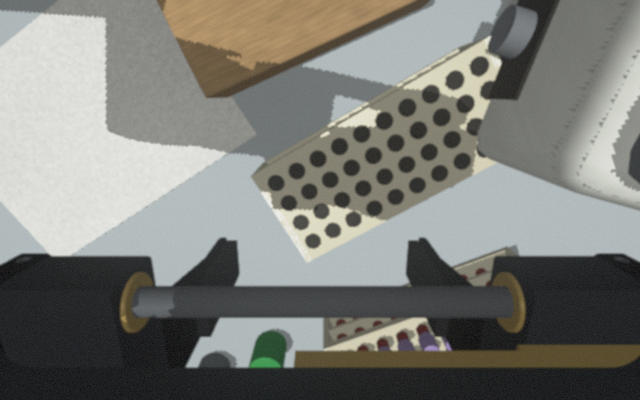

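Sleeve A at (267,159), world (0.650,0.175), shows the bench through a wide bore, so it is the wide one. B at (196,254), world (0.438,0.333), is the narrow one. Before moving I'll check neighbours and clearances.

```bash
cat >> h.py <<'E'
def plan(obs,xyz,phi_deg=None):
    M=R.from_quat(obs["tool_rot"]).as_matrix()
    d=M.T@(np.array(xyz)-obs["position"])*1000
    phi=np.degrees(np.arctan2(M[1,1],M[0,1])); out=dict(d=d.round(1),phi=round(phi,2),tilt=(M[:2,2]).round(4))
    if phi_deg is not None: out["az"]=round(float(-np.radians((phi_deg-phi+90)%180-90)),4)
    return out
E
python3 - <<'E'
from h import *
from rig import robot
c=np.load("/tmp/top0.npz"); P=cloud(c)
s=np.load("/tmp/side0.npz"); S=cloud(s)
A=np.concatenate([P.reshape(-1,3),S.reshape(-1,3)])
q=box(P,145,172,240,270,.042,.06); print("green",cv2.minEnclosingCircle(q[:,:2].astype(np.float32)))
for n,x,y in [("A",.650,.175),("B",.438,.332),("tray",.514,-.042),("gauge",.5175,-.2968)]:
    q=A[(np.hypot(A[:,0]-x,A[:,1]-y)<.16)&(np.hypot(A[:,0]-x,A[:,1]-y)>.03)&(A[:,2]>.03)]
    d=q[:,:2]-[x,y]; ang=np.degrees(np.arctan2(d[:,1],d[:,0]));r=np.hypot(*d.T)
    print(n)
    for a in range(-180,180,20):
        m=(ang>=a)&(ang<a+20)
        if m.sum()>3: print("  ang",a,"rmin",r[m].min().round(3),"zmax",q[m,2].max().round(3))
o=robot.get_obs(); print(plan(o,(.438,.332,.15),20))
E
```

```text
green ((0.4365139305591583, 0.4175610840320587), 0.020945332944393158)
A
  ang -80 rmin 0.118 zmax 0.064
  ang -60 rmin 0.114 zmax 0.065
B
  ang 60 rmin 0.071 zmax 0.053
  ang 80 rmin 0.061 zmax 0.063
  ang 100 rmin 0.066 zmax 0.053
tray
gauge
  ang -160 rmin 0.136 zmax 0.088
{'d': array([-272. , -146.7,   72. ]), 'phi': np.float64(66.81), 'tilt': array([-0.0009, -0.0014]), 'az': 0.817}
```

```bash
python3 -m inch '[{"dx":-38.8,"dy":-21,"dz":10},{"dx":-38.8,"dy":-21,"dz":10},{"dx":-38.8,"dy":-21,"dz":10},{"dx":-38.8,"dy":-21,"dz":10},{"dx":-38.8,"dy":-21,"dz":10},{"dx":-38.8,"dy":-21,"dz":10},{"dx":-38.8,"dy":-21,"dz":10}]' 20
python3 -m inch '[{"az":0.14},{"az":0.14},{"az":0.14},{"az":0.14},{"az":0.14},{"az":0.117},{},{}]'
python3 - <<'E'
from h import *
from rig import robot,optics
o=robot.get_obs(); print(plan(o,(.438,.332,.021),20))
c=optics.camera("wrist"); cv2.imwrite("pics/w1.png",c["img"][:,:,::-1]); print(proj(c,[[.438,.332,.05],[.438,.332,0]]))
P=cloud(c)
q=P.reshape(-1,3); q=q[(q[:,2]>.044)&(q[:,2]<.056)&(np.hypot(q[:,0]-.438,q[:,1]-.332)<.03)]
print(len(q)); print(cv2.minEnclosingCircle(q[:,:2].astype(np.float32)),q[:,2].max())
E
```

```text
{'d': array([-272. , -146.4,  201. ]), 'phi': np.float64(66.81), 'tilt': array([-0.0009, -0.0014]), 'az': 0.817}
[[201.26188053 395.40213284]
 [213.56300608 364.86773156]]
0invalid input
invalid input
Traceback (most recent call last):
ValueError: zero-size array to reduction operation maximum which has no identity
```

View pics/w1.png

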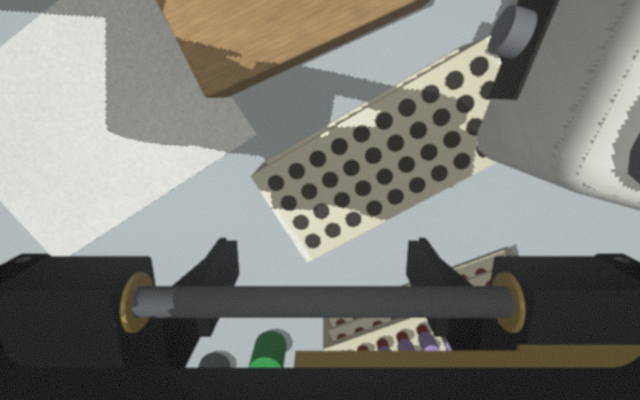

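Both calls were refused and nothing moved: each row needs all its keys.

```bash
python3 -m inch '[{"ax":0,"ay":0,"az":0,"dx":-38.8,"dy":-21,"dz":10,"gripper":100},{"ax":0,"ay":0,"az":0,"dx":-38.8,"dy":-21,"dz":10,"gripper":100},{"ax":0,"ay":0,"az":0,"dx":-38.8,"dy":-21,"dz":10,"gripper":100},{"ax":0,"ay":0,"az":0,"dx":-38.8,"dy":-21,"dz":10,"gripper":100},{"ax":0,"ay":0,"az":0,"dx":-38.8,"dy":-21,"dz":10,"gripper":100},{"ax":0,"ay":0,"az":0,"dx":-38.8,"dy":-21,"dz":10,"gripper":100},{"ax":0,"ay":0,"az":0,"dx":-38.8,"dy":-21,"dz":10,"gripper":100}]' 20
python3 -m inch '[{"ax":0,"ay":0,"az":0.14,"dx":0,"dy":0,"dz":0,"gripper":100},{"ax":0,"ay":0,"az":0.14,"dx":0,"dy":0,"dz":0,"gripper":100},{"ax":0,"ay":0,"az":0.14,"dx":0,"dy":0,"dz":0,"gripper":100},{"ax":0,"ay":0,"az":0.14,"dx":0,"dy":0,"dz":0,"gripper":100},{"ax":0,"ay":0,"az":0.14,"dx":0,"dy":0,"dz":0,"gripper":100},{"ax":0,"ay":0,"az":0.117,"dx":0,"dy":0,"dz":0,"gripper":100},{"ax":0,"ay":0,"az":0,"dx":0,"dy":0,"dz":0,"gripper":100},{"ax":0,"ay":0,"az":0,"dx":0,"dy":0,"dz":0,"gripper":100}]'
python3 - <<'E'
from h import *
from rig import robot,optics
o=robot.get_obs(); print(plan(o,(.438,.332,.021),20))
c=optics.camera("wrist"); cv2.imwrite("pics/w2.png",c["img"][:,:,::-1]); print(proj(c,[[.438,.332,.05],[.438,.332,0]]))
P=cloud(c)
q=P.reshape(-1,3); q=q[(q[:,2]>.044)&(q[:,2]<.056)&(np.hypot(q[:,0]-.438,q[:,1]-.332)<.03)]
print(len(q)); print(cv2.minEnclosingCircle(q[:,:2].astype(np.float32)))
E
```

```text
time: 0.9
position: [0.4388, 0.3309, 0.1522]
tool_rot: [0.201, 0.98, 0.0, 0.0]
ft_force: [0.7, 0.3, -0.0]
grip_width: 0.0871
time: 1.7
position: [0.4378, 0.3324, 0.1525]
tool_rot: [0.573, 0.82, -0.0, -0.0]
ft_force: [-0.2, -0.1, 0.5]
grip_width: 0.087
{'d': array([-4.000e-01,  1.000e-01,  1.315e+02]), 'phi': np.float64(20.14), 'tilt': array([-0.0001, -0.0001]), 'az': 0.0024}
[[321.76369523 201.24583408]
 [321.85596998 185.53662431]]
1892
((0.43682146072387695, 0.33577772974967957), 0.020928941667079926)
```

View pics/w2.png

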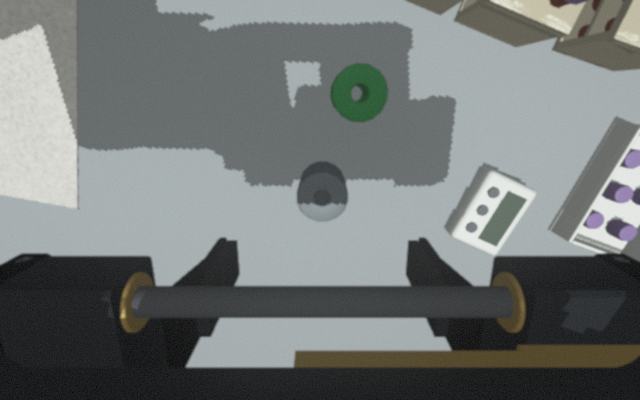

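The wrist picture shows the narrow sleeve at (322,197), centred between the jaws with a small bore; the green one at (359,92) is clear. I'll descend and grip.

```bash
python3 -m inch '[{"ax":0,"ay":0,"az":0,"dx":1,"dy":0,"dz":40,"gripper":100},{"ax":0,"ay":0,"az":0,"dx":0,"dy":0,"dz":40,"gripper":100},{"ax":0,"ay":0,"az":0,"dx":0,"dy":0,"dz":30,"gripper":100},{"ax":0,"ay":0,"az":0,"dx":0,"dy":0,"dz":21,"gripper":100},{"ax":0,"ay":0,"az":0,"dx":0,"dy":0,"dz":0,"gripper":100},{"ax":0,"ay":0,"az":0,"dx":0,"dy":0,"dz":0,"gripper":40},{"ax":0,"ay":0,"az":0,"dx":0,"dy":0,"dz":0,"gripper":30},{"ax":0,"ay":0,"az":0,"dx":0,"dy":0,"dz":0,"gripper":30}]' 20
python3 -m inch '[{"ax":0,"ay":0,"az":0,"dx":0,"dy":0,"dz":0,"gripper":30},{"ax":0,"ay":0,"az":0,"dx":0,"dy":0,"dz":0,"gripper":30},{"ax":0,"ay":0,"az":0,"dx":0,"dy":0,"dz":0,"gripper":30},{"ax":0,"ay":0,"az":0,"dx":0,"dy":0,"dz":0,"gripper":30}]' 20
```

```text
time: 2.55
position: [0.4385, 0.3339, 0.023]
tool_rot: [0.573, 0.819, 0.001, 0.001]
ft_force: [0.1, 0.8, 0.2]
grip_width: 0.0703
time: 2.95
position: [0.4375, 0.3334, 0.0218]
tool_rot: [0.574, 0.819, 0.0, 0.0]
ft_force: [0.0, 0.0, 1.6]
grip_width: 0.0411
```

```bash
python3 -m inch '[{"ax":0,"ay":0,"az":0,"dx":0,"dy":0,"dz":-10,"gripper":30},{"ax":0,"ay":0,"az":0,"dx":0,"dy":0,"dz":-30,"gripper":30},{"ax":0,"ay":0,"az":0,"dx":0,"dy":0,"dz":-40,"gripper":30},{"ax":0,"ay":0,"az":0,"dx":0,"dy":0,"dz":0,"gripper":30},{"ax":0,"ay":0,"az":0,"dx":0,"dy":0,"dz":0,"gripper":30}]' 30
python3 - <<'E'
from h import *
from rig import robot
print(plan(robot.get_obs(),(.5135,-.0415,.1)))
E
```

```text
time: 3.45
position: [0.438, 0.3336, 0.1028]
tool_rot: [0.574, 0.819, 0.001, 0.001]
ft_force: [-0.2, -0.7, -2.4]
grip_width: 0.0408
{'d': array([-378.3,  -57.4,    2.6]), 'phi': np.float64(20.0), 'tilt': array([0.0023, 0.0011])}
```

```bash
python3 -m inch '[{"ax":0,"ay":0,"az":0,"dx":-20,"dy":-3,"dz":0,"gripper":30},{"ax":0,"ay":0,"az":0,"dx":-35,"dy":-5.3,"dz":0,"gripper":30},{"ax":0,"ay":0,"az":0,"dx":-40,"dy":-6.1,"dz":0,"gripper":30},{"ax":0,"ay":0,"az":0,"dx":-40,"dy":-6.1,"dz":0,"gripper":30},{"ax":0,"ay":0,"az":0,"dx":-40,"dy":-6.1,"dz":0,"gripper":30},{"ax":0,"ay":0,"az":0,"dx":-40,"dy":-6.1,"dz":0,"gripper":30},{"ax":0,"ay":0,"az":0,"dx":-40,"dy":-6.1,"dz":0,"gripper":30},{"ax":0,"ay":0,"az":0,"dx":-40,"dy":-6.1,"dz":0,"gripper":30}]'
python3 -m inch '[{"ax":0,"ay":0,"az":0,"dx":-40,"dy":-6.1,"dz":0,"gripper":30},{"ax":0,"ay":0,"az":0,"dx":-25,"dy":-3.8,"dz":0,"gripper":30},{"ax":0,"ay":0,"az":0,"dx":-18,"dy":-2.6,"dz":0,"gripper":30},{"ax":0,"ay":0,"az":0,"dx":0,"dy":0,"dz":0,"gripper":30},{"ax":0,"ay":0,"az":0,"dx":0,"dy":0,"dz":0,"gripper":30},{"ax":0,"ay":0,"az":0,"dx":0,"dy":0,"dz":0,"gripper":30}]'
python3 - <<'E'
from h import *
from rig import robot,optics
print(plan(robot.get_obs(),(.5135,-.0415,.026)))
c=optics.camera("side"); cv2.imwrite("pics/s3.png",c["img"][:,:,::-1])
E
```

```text
time: 4.25
position: [0.495, 0.0393, 0.1002]
tool_rot: [0.574, 0.819, -0.001, -0.002]
ft_force: [-0.9, 0.1, 0.1]
grip_width: 0.0409
time: 4.85
position: [0.5116, -0.0403, 0.1009]
tool_rot: [0.573, 0.819, -0.0, -0.001]
ft_force: [-0.2, -0.2, -0.3]
grip_width: 0.0406
{'d': array([-1.9,  1.5, 74.9]), 'phi': np.float64(20.04), 'tilt': array([-0.0025,  0.001 ])}
```

View pics/s3.png

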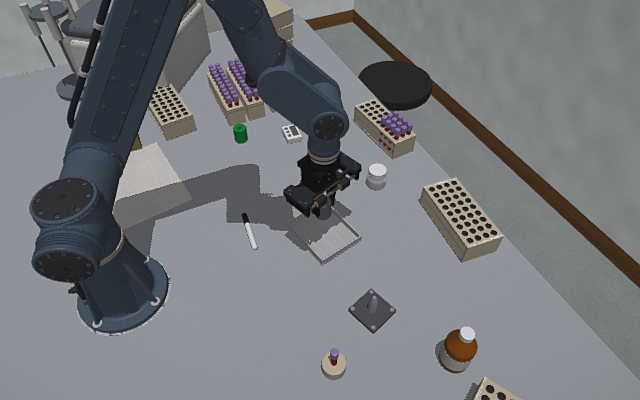

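The sleeve hangs in the gripper at (325,210), over the tray. I'll lower it.

```bash
python3 -m inch '[{"ax":0,"ay":0,"az":0,"dx":-2,"dy":1.5,"dz":30,"gripper":30},{"ax":0,"ay":0,"az":0,"dx":0,"dy":0,"dz":25,"gripper":30},{"ax":0,"ay":0,"az":0,"dx":0,"dy":0,"dz":12,"gripper":30},{"ax":0,"ay":0,"az":0,"dx":0,"dy":0,"dz":4,"gripper":30},{"ax":0,"ay":0,"az":0,"dx":0,"dy":0,"dz":2,"gripper":30},{"ax":0,"ay":0,"az":0,"dx":0,"dy":0,"dz":1,"gripper":30},{"ax":0,"ay":0,"az":0,"dx":0,"dy":0,"dz":0,"gripper":30},{"ax":0,"ay":0,"az":0,"dx":0,"dy":0,"dz":0,"gripper":30}]'
```

```text
time: 5.7
position: [0.5154, -0.043, 0.0283]
tool_rot: [0.574, 0.819, 0.0, 0.001]
ft_force: [-0.0, -0.4, -0.2]
grip_width: 0.0409
```

```bash
python3 -m inch '[{"ax":0,"ay":0,"az":0,"dx":0,"dy":0,"dz":1,"gripper":30},{"ax":0,"ay":0,"az":0,"dx":0,"dy":0,"dz":1,"gripper":30},{"ax":0,"ay":0,"az":0,"dx":0,"dy":0,"dz":0,"gripper":30},{"ax":0,"ay":0,"az":0,"dx":0,"dy":0,"dz":0,"gripper":30}]'
```

```text
time: 6.1
position: [0.5152, -0.043, 0.0258]
tool_rot: [0.574, 0.819, 0.0, 0.0]
ft_force: [0.3, -0.7, 2.2]
grip_width: 0.041
```

Contact (2.2 N up). Release, open to about 70%, and rise.

```bash
python3 -m inch '[{"ax":0,"ay":0,"az":0,"dx":0,"dy":0,"dz":0,"gripper":70},{"ax":0,"ay":0,"az":0,"dx":0,"dy":0,"dz":0,"gripper":70},{"ax":0,"ay":0,"az":0,"dx":0,"dy":0,"dz":0,"gripper":70},{"ax":0,"ay":0,"az":0,"dx":0,"dy":0,"dz":0,"gripper":70},{"ax":0,"ay":0,"az":0,"dx":0,"dy":0,"dz":-20,"gripper":70},{"ax":0,"ay":0,"az":0,"dx":0,"dy":0,"dz":-40,"gripper":100},{"ax":0,"ay":0,"az":0,"dx":0,"dy":0,"dz":-40,"gripper":100},{"ax":0,"ay":0,"az":0,"dx":0,"dy":0,"dz":-25,"gripper":100}]'
python3 - <<'E'
from h import *
from rig import robot,optics
c=optics.camera("side"); cv2.imwrite("pics/s4.png",c["img"][:,:,::-1])
q=cloud(c).reshape(-1,3); q=q[(q[:,2]>.047)&(q[:,2]<.062)&(np.hypot(q[:,0]-.514,q[:,1]+.042)<.05)]
print(len(q),cv2.minEnclosingCircle(q[:,:2].astype(np.float32)),q[:,2].max())
print(plan(robot.get_obs(),(.650,.175,.15)))
E
```

```text
time: 6.9
position: [0.5158, -0.0431, 0.153]
tool_rot: [0.574, 0.819, 0.0, 0.001]
ft_force: [0.0, -0.7, 0.1]
grip_width: 0.0776
167 ((0.5146023631095886, -0.04399837926030159), 0.021812140941619873) 0.05703658878223972
{'d': array([160.1, 199. ,   6.7]), 'phi': np.float64(20.02), 'tilt': array([ 0.0089, -0.0027])}
```

View pics/s4.png

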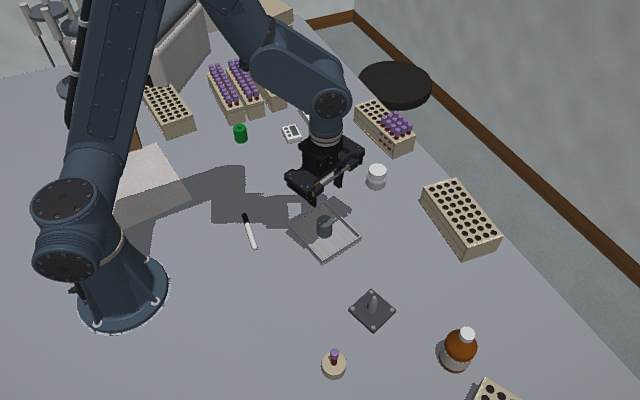

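The narrow sleeve stands upright near the tray's centre at (325,227), measured (0.515,-0.044). Next is the wide one.

```bash
python3 -m inch '[{"ax":0,"ay":0,"az":0,"dx":20,"dy":25,"dz":0,"gripper":100},{"ax":0,"ay":0,"az":0,"dx":28,"dy":34.8,"dz":0,"gripper":100},{"ax":0,"ay":0,"az":0,"dx":28,"dy":34.8,"dz":0,"gripper":100},{"ax":0,"ay":0,"az":0,"dx":28,"dy":34.8,"dz":0,"gripper":100},{"ax":0,"ay":0,"az":0,"dx":28,"dy":34.8,"dz":0,"gripper":100},{"ax":0,"ay":0,"az":0,"dx":28,"dy":34.8,"dz":0,"gripper":100},{"ax":0,"ay":0,"az":0,"dx":0,"dy":0,"dz":0,"gripper":100},{"ax":0,"ay":0,"az":0,"dx":0,"dy":0,"dz":0,"gripper":100}]'
python3 - <<'E'
from h import *
from rig import robot,optics
o=robot.get_obs(); print(plan(o,(.650,.175,.021),20))
c=optics.camera("wrist"); cv2.imwrite("pics/w5.png",c["img"][:,:,::-1])
q=cloud(c).reshape(-1,3); q=q[(q[:,2]>.044)&(q[:,2]<.056)&(np.hypot(q[:,0]-.65,q[:,1]-.175)<.03)]
print(len(q)); print(cv2.minEnclosingCircle(q[:,:2].astype(np.float32)))
E
```

```text
time: 7.75
position: [0.6466, 0.1764, 0.1496]
tool_rot: [0.573, 0.82, -0.001, -0.0]
ft_force: [-0.9, 0.2, -0.4]
grip_width: 0.0873
{'d': array([ -2.5,   2.9, 128.6]), 'phi': np.float64(20.13), 'tilt': array([-0.0016, -0.0007]), 'az': 0.0022}
1322
((0.6489163637161255, 0.1779368370771408), 0.02097725309431553)
```

View pics/w5.png

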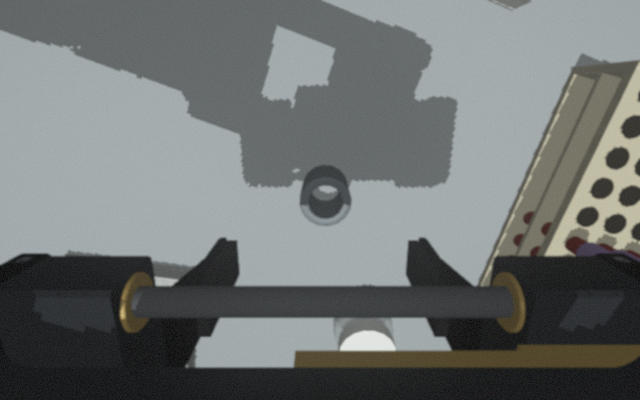

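The wide-bore sleeve is at (325,195), between the jaws; the white jar at (365,335) is low enough to clear.

```bash
python3 -m inch '[{"ax":0,"ay":0,"az":0,"dx":-1.4,"dy":2.6,"dz":40,"gripper":100},{"ax":0,"ay":0,"az":0,"dx":0,"dy":0,"dz":40,"gripper":100},{"ax":0,"ay":0,"az":0,"dx":0,"dy":0,"dz":30,"gripper":100},{"ax":0,"ay":0,"az":0,"dx":0,"dy":0,"dz":18,"gripper":100},{"ax":0,"ay":0,"az":0,"dx":0,"dy":0,"dz":0,"gripper":100},{"ax":0,"ay":0,"az":0,"dx":0,"dy":0,"dz":0,"gripper":40},{"ax":0,"ay":0,"az":0,"dx":0,"dy":0,"dz":0,"gripper":30},{"ax":0,"ay":0,"az":0,"dx":0,"dy":0,"dz":0,"gripper":30}]' 20
python3 -m inch '[{"ax":0,"ay":0,"az":0,"dx":0,"dy":0,"dz":0,"gripper":30},{"ax":0,"ay":0,"az":0,"dx":0,"dy":0,"dz":0,"gripper":30},{"ax":0,"ay":0,"az":0,"dx":0,"dy":0,"dz":0,"gripper":30},{"ax":0,"ay":0,"az":0,"dx":0,"dy":0,"dz":0,"gripper":30},{"ax":0,"ay":0,"az":0,"dx":0,"dy":0,"dz":0,"gripper":30}]' 20
python3 -m inch '[{"ax":0,"ay":0,"az":0,"dx":0,"dy":0,"dz":-10,"gripper":30},{"ax":0,"ay":0,"az":0,"dx":0,"dy":0,"dz":-35,"gripper":30},{"ax":0,"ay":0,"az":0,"dx":0,"dy":0,"dz":-45,"gripper":30},{"ax":0,"ay":0,"az":0,"dx":0,"dy":0,"dz":-30,"gripper":30},{"ax":0,"ay":0,"az":0,"dx":0,"dy":0,"dz":0,"gripper":30},{"ax":0,"ay":0,"az":0,"dx":0,"dy":0,"dz":0,"gripper":30}]' 25
python3 - <<'E'
from h import *
from rig import robot
print(plan(robot.get_obs(),(.517,-.297,.14)))
E
```

```text
time: 8.6
position: [0.6513, 0.1749, 0.0244]
tool_rot: [0.574, 0.819, 0.001, 0.001]
ft_force: [0.5, -0.6, 0.1]
grip_width: 0.0706
time: 9.1
position: [0.6501, 0.1752, 0.0228]
tool_rot: [0.574, 0.819, 0.0, 0.0]
ft_force: [0.0, -0.1, 1.4]
grip_width: 0.0418
time: 9.7
position: [0.6503, 0.1751, 0.1437]
tool_rot: [0.574, 0.819, 0.001, 0.001]
ft_force: [-0.4, 0.2, -0.5]
grip_width: 0.042
{'d': array([-398.1, -286.8,    3.4]), 'phi': np.float64(20.0), 'tilt': array([0.0017, 0.0001])}
```

```bash
python3 -m inch '[{"ax":0,"ay":0,"az":0,"dx":-18,"dy":-13,"dz":0,"gripper":30},{"ax":0,"ay":0,"az":0,"dx":-32,"dy":-23,"dz":0,"gripper":30},{"ax":0,"ay":0,"az":0,"dx":-35,"dy":-25.2,"dz":0,"gripper":30},{"ax":0,"ay":0,"az":0,"dx":-35,"dy":-25.2,"dz":0,"gripper":30},{"ax":0,"ay":0,"az":0,"dx":-35,"dy":-25.2,"dz":0,"gripper":30},{"ax":0,"ay":0,"az":0,"dx":-35,"dy":-25.2,"dz":0,"gripper":30},{"ax":0,"ay":0,"az":0,"dx":-35,"dy":-25.2,"dz":0,"gripper":30},{"ax":0,"ay":0,"az":0,"dx":-35,"dy":-25.2,"dz":0,"gripper":30}]'
python3 -m inch '[{"ax":0,"ay":0,"az":0,"dx":-35,"dy":-25.2,"dz":0,"gripper":30},{"ax":0,"ay":0,"az":0,"dx":-35,"dy":-25.2,"dz":0,"gripper":30},{"ax":0,"ay":0,"az":0,"dx":-32,"dy":-23,"dz":0,"gripper":30},{"ax":0,"ay":0,"az":0,"dx":-22,"dy":-16,"dz":0,"gripper":30},{"ax":0,"ay":0,"az":0,"dx":-14,"dy":-10,"dz":0,"gripper":30},{"ax":0,"ay":0,"az":0,"dx":0,"dy":0,"dz":0,"gripper":30},{"ax":0,"ay":0,"az":0,"dx":0,"dy":0,"dz":0,"gripper":30},{"ax":0,"ay":0,"az":0,"dx":0,"dy":0,"dz":0,"gripper":30}]'
python3 - <<'E'
from h import *
from rig import robot,optics
print(plan(robot.get_obs(),(.517,-.297,.14)))
for n in ("side","top","wrist"):
    c=optics.camera(n); cv2.imwrite(f"pics/{n}6.png",c["img"][:,:,::-1]); np.savez(f"/tmp/{n}6.npz",**c)
a=cv2.imread("pics/side6.png")[180:340,300:460];b=cv2.imread("pics/top6.png")[130:290,400:560]
cv2.imwrite("pics/z6.png",np.hstack([cv2.resize(a,(400,400),interpolation=2),cv2.resize(b,(400,400),interpolation=2)]))
E
```

```text
time: 10.5
position: [0.561, -0.1341, 0.1405]
tool_rot: [0.574, 0.819, -0.0, -0.002]
ft_force: [0.6, -0.2, -0.8]
grip_width: 0.0418
time: 11.3
position: [0.5169, -0.2949, 0.1421]
tool_rot: [0.573, 0.82, 0.0, -0.001]
ft_force: [0.1, 0.9, -0.7]
grip_width: 0.042
{'d': array([-2. , -0.7,  2.1]), 'phi': np.float64(20.09), 'tilt': array([-0.0011,  0.0016])}
```

View pics/z6.png

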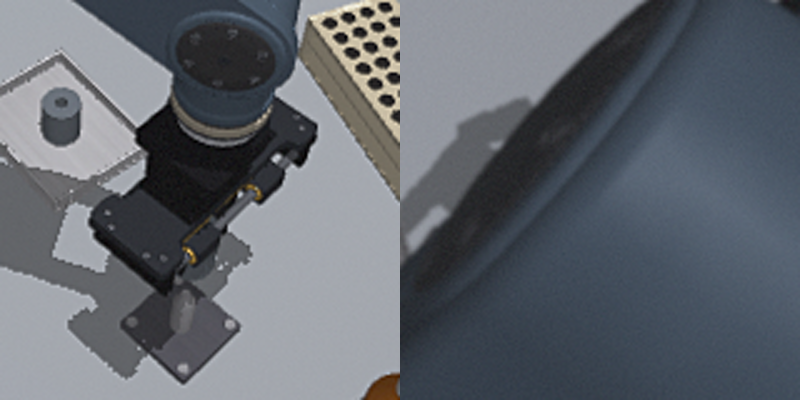

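View pics/wrist6.png

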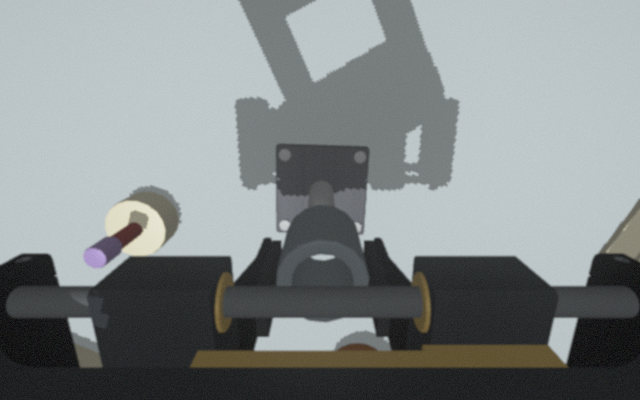

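The side view shows the held sleeve just above the pin (zoom left: pin near (185,305)). The wrist view shows the foot at (278–368,145–232) with the pin under the sleeve's rim at (322,270). I'll measure the sleeve-to-pin offset with the wrist camera alone, to cancel its bias.

Run:
```python
from h import *
from scipy.optimize import least_squares
c=np.load("/tmp/wrist6.npz"); P=cloud(c); Q=P.reshape(-1,3)
T=np.array([.5169,-.2949])
a=np.radians(18.5); ex=np.array([np.cos(a),np.sin(a)]); ey=np.array([-np.sin(a),np.cos(a)])
m=(Q[:,2]>.007)&(Q[:,2]<.018)&(np.hypot(*(Q[:,:2]-[.517,-.297]).T)<.07)
f=Q[m][:,:2]-T; u=f@ex; v=f@ey
print("foot n",len(u),"u",np.percentile(u,[.5,99.5]),"v",np.percentile(v,[.5,99.5]))
print("foot rect",cv2.minAreaRect(Q[m][:,:2].astype(np.float32)))
# pin
m=(Q[:,2]>.03)&(Q[:,2]<.052)&(np.hypot(*(Q[:,:2]-[.517,-.297]).T)<.025); p=Q[m][:,:2]
if len(p)>10:
    r=least_squares(lambda s:np.hypot(*(p-s).T)-.0105,T); print("pin",len(p),r.x)
# held sleeve
b=P[200:330,270:375].reshape(-1,3); b=b[(b[:,2]>.11)&(b[:,2]<.19)&(np.hypot(*(b[:,:2]-T).T)<.035)]
print("sleeve z",np.percentile(b[:,2],[1,50,99]))
w=b[(b[:,2]>.122)&(b[:,2]<.160)]; rr=np.hypot(*(w[:,:2]-T).T)
w=w[rr>.017][:,:2]; r=least_squares(lambda s:np.hypot(*(w-s).T)-.021,T,loss="soft_l1",f_scale=.001); print("sleeve outer",len(w),r.x)
w=b[b[:,2]>.166]; 
if len(w)>5: print("rim",cv2.minEnclosingCircle(w[:,:2].astype(np.float32)))
```

```text
foot n 5871 u [-0.03985905  0.03928856] v [-0.0369737   0.04011627]
foot rect ((0.5165306329727173, -0.2943395972251892), (0.0802694782614708, 0.07935041189193726), 18.221948623657227)
pin 175 [ 0.51677266 -0.29522438]
sleeve z [0.12369294 0.15914234 0.17898369]
sleeve outer 2129 [ 0.51698669 -0.29276198]
rim ((0.5163904428482056, -0.2917414903640747), 0.024580996483564377)
```

Wrist-only and global estimates agree: the sleeve must shift about -2 mm in y. I'll apply that and lower over the cone.

```bash
python3 -m inch '[{"ax":0,"ay":0,"az":0,"dx":-2,"dy":-0.6,"dz":20,"gripper":30},{"ax":0,"ay":0,"az":0,"dx":0,"dy":0,"dz":20,"gripper":30},{"ax":0,"ay":0,"az":0,"dx":0,"dy":0,"dz":8,"gripper":30},{"ax":0,"ay":0,"az":0,"dx":0,"dy":0,"dz":6,"gripper":30},{"ax":0,"ay":0,"az":0,"dx":0,"dy":0,"dz":6,"gripper":30},{"ax":0,"ay":0,"az":0,"dx":0,"dy":0,"dz":4,"gripper":30},{"ax":0,"ay":0,"az":0,"dx":0,"dy":0,"dz":0,"gripper":30},{"ax":0,"ay":0,"az":0,"dx":0,"dy":0,"dz":0,"gripper":30}]'
```

```text
time: 12.25
position: [0.5172, -0.2992, 0.0789]
tool_rot: [0.574, 0.819, -0.0, 0.0]
ft_force: [0.7, -0.0, -0.8]
grip_width: 0.0418
```

```bash
python3 -m inch '[{"ax":0,"ay":0,"az":0,"dx":0,"dy":0,"dz":4,"gripper":30},{"ax":0,"ay":0,"az":0,"dx":0,"dy":0,"dz":4,"gripper":30},{"ax":0,"ay":0,"az":0,"dx":0,"dy":0,"dz":0,"gripper":30},{"ax":0,"ay":0,"az":0,"dx":0,"dy":0,"dz":0,"gripper":30}]'
python3 - <<'E'
from h import *
from rig import robot,optics
o=robot.get_obs();print(plan(o,(.517,-.297,.0348)),o["moment"])
for n in ("side","wrist"):
    c=optics.camera(n); cv2.imwrite(f"pics/{n}7.png",c["img"][:,:,::-1])
a=cv2.imread("pics/side7.png")[220:340,320:440];b=cv2.imread("pics/wrist7.png")[120:340,210:430]
cv2.imwrite("pics/z7.png",np.hstack([cv2.resize(a,(400,400),interpolation=2),cv2.resize(b,(400,400),interpolation=2)]))
E
```

```text
time: 12.65
position: [0.5169, -0.2989, 0.0704]
tool_rot: [0.574, 0.819, 0.0, -0.0]
ft_force: [-0.5, -0.2, -0.6]
grip_width: 0.0419
{'d': array([ 1.8,  0.7, 35.6]), 'phi': np.float64(19.99), 'tilt': array([-0.0003,  0.0003])} [-0.08433481  0.02523477  0.00889465]
```

View pics/z7.png

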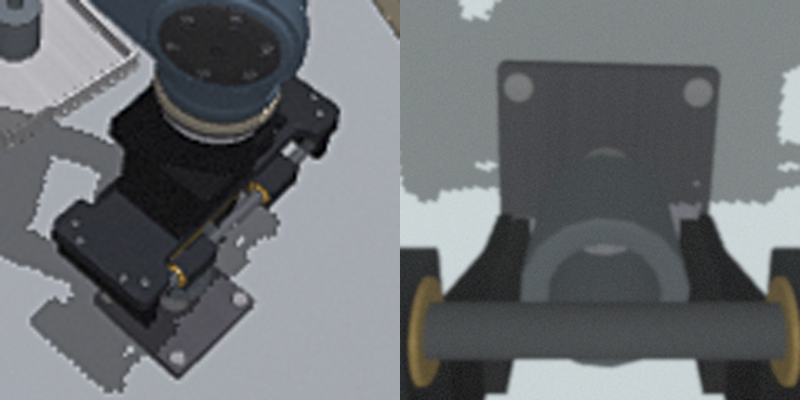

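The sleeve is over the cone with no contact force, but the TCP has settled about 2 mm past the target in y. I'll correct that and continue gently.

```bash
python3 -m inch '[{"ax":0,"ay":0,"az":0,"dx":1.6,"dy":0.5,"dz":0,"gripper":30},{"ax":0,"ay":0,"az":0,"dx":0,"dy":0,"dz":0,"gripper":30},{"ax":0,"ay":0,"az":0,"dx":0,"dy":0,"dz":5,"gripper":30},{"ax":0,"ay":0,"az":0,"dx":0,"dy":0,"dz":5,"gripper":30},{"ax":0,"ay":0,"az":0,"dx":0,"dy":0,"dz":0,"gripper":30},{"ax":0,"ay":0,"az":0,"dx":0,"dy":0,"dz":0,"gripper":30}]'
```

```text
time: 13.35
position: [0.5167, -0.2972, 0.0601]
tool_rot: [0.574, 0.819, 0.0, -0.0]
ft_force: [0.1, 0.2, -0.9]
grip_width: 0.0418
```

```bash
python3 -m inch '[{"ax":0,"ay":0,"az":0,"dx":0,"dy":0,"dz":6,"gripper":30},{"ax":0,"ay":0,"az":0,"dx":0,"dy":0,"dz":6,"gripper":30},{"ax":0,"ay":0,"az":0,"dx":0,"dy":0,"dz":6,"gripper":30},{"ax":0,"ay":0,"az":0,"dx":0,"dy":0,"dz":4,"gripper":30},{"ax":0,"ay":0,"az":0,"dx":0,"dy":0,"dz":0,"gripper":30},{"ax":0,"ay":0,"az":0,"dx":0,"dy":0,"dz":0,"gripper":30}]'
```

```text
time: 13.95
position: [0.5169, -0.2973, 0.0384]
tool_rot: [0.574, 0.819, 0.0, -0.0]
ft_force: [-0.0, 0.7, 0.3]
grip_width: 0.0417
```

```bash
python3 -m inch '[{"ax":0,"ay":0,"az":0,"dx":0,"dy":0,"dz":2,"gripper":30},{"ax":0,"ay":0,"az":0,"dx":0,"dy":0,"dz":1,"gripper":30},{"ax":0,"ay":0,"az":0,"dx":0,"dy":0,"dz":0,"gripper":30},{"ax":0,"ay":0,"az":0,"dx":0,"dy":0,"dz":0,"gripper":30}]'
```

```text
time: 14.35
position: [0.517, -0.2973, 0.0356]
tool_rot: [0.574, 0.819, -0.0, 0.0]
ft_force: [-0.8, -0.9, -0.7]
grip_width: 0.0419
```

```bash
python3 -m inch '[{"ax":0,"ay":0,"az":0,"dx":0,"dy":0,"dz":1,"gripper":30},{"ax":0,"ay":0,"az":0,"dx":0,"dy":0,"dz":0.5,"gripper":30},{"ax":0,"ay":0,"az":0,"dx":0,"dy":0,"dz":0,"gripper":30},{"ax":0,"ay":0,"az":0,"dx":0,"dy":0,"dz":0,"gripper":30}]'
```

```text
time: 14.75
position: [0.5172, -0.2974, 0.0348]
tool_rot: [0.574, 0.819, -0.0, 0.0]
ft_force: [-0.5, 1.8, 6.2]
grip_width: 0.042
```

It has seated: 6 N up at the expected height of 0.0348. Release and rise.

```bash
python3 -m inch '[{"ax":0,"ay":0,"az":0,"dx":0,"dy":0,"dz":-0.5,"gripper":80},{"ax":0,"ay":0,"az":0,"dx":0,"dy":0,"dz":0,"gripper":80},{"ax":0,"ay":0,"az":0,"dx":0,"dy":0,"dz":0,"gripper":80},{"ax":0,"ay":0,"az":0,"dx":0,"dy":0,"dz":0,"gripper":80},{"ax":0,"ay":0,"az":0,"dx":0,"dy":0,"dz":-20,"gripper":80},{"ax":0,"ay":0,"az":0,"dx":0,"dy":0,"dz":-40,"gripper":80},{"ax":0,"ay":0,"az":0,"dx":0,"dy":0,"dz":-45,"gripper":80},{"ax":0,"ay":0,"az":0,"dx":0,"dy":0,"dz":-45,"gripper":80}]'
python3 -m inch '[{"ax":0,"ay":0,"az":0,"dx":20,"dy":0,"dz":0,"gripper":80},{"ax":0,"ay":0,"az":0,"dx":40,"dy":0,"dz":0,"gripper":80},{"ax":0,"ay":0,"az":0,"dx":40,"dy":0,"dz":0,"gripper":80},{"ax":0,"ay":0,"az":0,"dx":20,"dy":0,"dz":0,"gripper":80},{"ax":0,"ay":0,"az":0,"dx":0,"dy":0,"dz":0,"gripper":80},{"ax":0,"ay":0,"az":0,"dx":0,"dy":0,"dz":0,"gripper":80}]'
python3 - <<'E'
from h import *
from rig import robot,optics
for n in ("side","top"):
    c=optics.camera(n); cv2.imwrite(f"pics/{n}8.png",c["img"][:,:,::-1])
    Q=cloud(c).reshape(-1,3)
    for k,x,y,z in [("wide",.517,-.297,.062),("narrow",.514,-.042,.054)]:
        q=Q[(abs(Q[:,2]-z)<.006)&(np.hypot(Q[:,0]-x,Q[:,1]-y)<.05)]
        if len(q)>5: print(n,k,len(q),cv2.minEnclosingCircle(q[:,:2].astype(np.float32)),np.median(q[:,2]))
cv2.imwrite("pics/z8.png",cv2.resize(cv2.imread("pics/side8.png")[190:340,270:430],(800,600)[:1]+(750,) if 0 else (640,600),interpolation=2))
E
```

```text
time: 15.55
position: [0.5165, -0.297, 0.1855]
tool_rot: [0.574, 0.819, 0.0, -0.001]
ft_force: [0.4, -1.0, 0.2]
grip_width: 0.0695
time: 16.15
position: [0.4766, -0.1851, 0.1848]
tool_rot: [0.573, 0.819, -0.0, 0.001]
ft_force: [0.4, -1.1, 0.8]
grip_width: 0.0694
side wide 209 ((0.5169085264205933, -0.2987038195133209), 0.021898910403251648) 0.06146977183685187
top narrow 253 ((0.5158389806747437, -0.04213923215866089), 0.020618777722120285) 0.05339652614208745
```

View pics/z8.png

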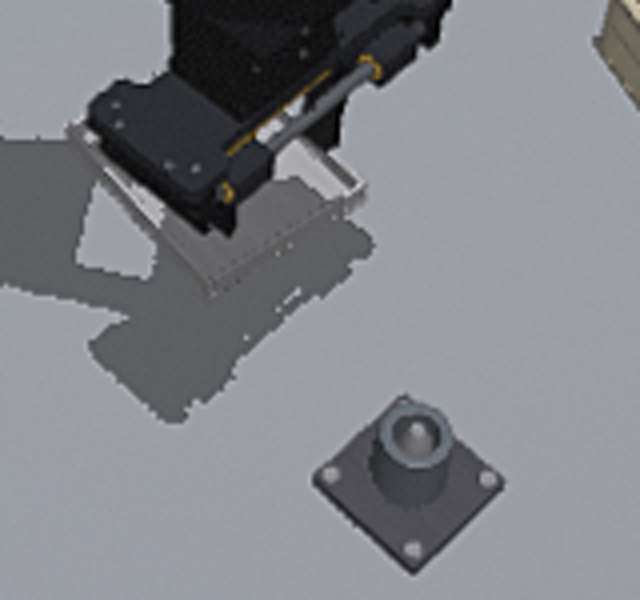

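The wide sleeve is home on the foot, with its rim at 61.5 mm, about 1 mm from the axis, and the tip in its bore at (415,435) of the zoom. The top camera has the narrow sleeve centred in the tray with its rim at 53.4 mm. I'm handing in.

Run:
```python
from rig import robot
print(robot.hand_in())
```

```text
the job is handed in; nothing more can be done
None
```

I put the wide-bore sleeve over the gauge pin, down onto the foot, and stood the narrow-bore sleeve upright in the middle of the reject tray. I then handed the job in at about 16 s, well inside the 64 s limit.

**Wide sleeve:** it seated with about 6 N of contact. The side camera then showed its rim at 61.5 mm (62 mm expected when home), about 1–2 mm from the pin axis, with the pin tip visible in the bore. The top camera could not see it because the arm was in the way.

**Narrow sleeve:** the top camera showed its centre within about 3 mm of the tray centre and its rim at 53.4 mm (54 mm expected), standing upright. The side view of the tray was blocked at the end, but an earlier side picture agreed.

**Disagreements:**
- My first two move calls were refused because rows were missing keys; nothing moved.
- The wrist camera read about 3 mm off the top camera in y, so I worked out the final alignment over the pin from relative measurements.
- On the way down, the arm settled 2 mm past the target in y. I corrected this before the sleeve reached the full-width part of the pin.

The gripper was clear of everything and I left the green look-alike alone.

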